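Light on, magnifier over the slide

ROBOT

A 6-joint arm with a two-finger parallel gripper is mounted at the origin on the work surface. World frame = base frame: x ahead of the robot, y to its left, z up, the work surface at z = 0. Lengths are in mm, angles in degrees, forces in N, time in s.
With the tool pointing down it reaches from about 350 to 850 mm from the base axis. Payload 8.1 kg.
Tool frame: the origin (TCP) lies at the very end of the fingers, on their centre line; the grasp point (between the pads) lies 19 mm behind it; z points along the fingers, y is the line along which they close (so a half turn about z gives the same grasp; the last joint's range is limited). The gripper opens to 85 mm and grips with 20 to 120 N. Pads are 22 mm wide; open, the fingers measure 114 mm over their backs; the gripper's body (76 mm by 85 mm) begins 54 mm behind the grasp point. The pads swing forward as they close: fully open they stand 13 mm farther back than shut.
Start: joints at [-73.419, 7.471, 85.268, -0, 87.261, -4.893], TCP at [219.672, -558.345, 208.992] pointing down, gripper open.
Joint ranges: [-169.43, 169.43], [-51.17, 129.36], [1.28, 143.12], [-76.62, 256.62], [0, 156.53], [-152.29, 152.29]. Speed limits (degrees/s): [136.94, 136.94, 159.86, 180, 180, 180].

INTERFACE

Orientations are given as [roll, pitch, yaw] about the fixed x, y, z axes, in that order (R = Rz(yaw) Ry(pitch) Rx(roll)).
In Python, from bench import status, viewer, job gives the robot as it stands.
- The arm moves only by the tool arm_command, never from a script. Its argument "targets" is a list that holds one entry, the list of rows, each a list of 7 numbers: the shift along the world's x, y, z in m, then the turn, a rotation vector about the world's x, y, z in rad, then the opening, from -1 (shut) to 1 (fully open). In form: [[[dx, dy, dz, rx, ry, rz, gripper], ...]]. A call has 1 to 10 rows; each row shifts and turns the commanded pose from where the row before left it; what a row does not reach is not made up. A row lasts 1/8 s, in which the tool goes at most 62.5 mm and 10.7 degrees, less where a joint would pass 70% of its speed; a pose out of reach is approached as far as the arm can. A call with a gripper value outside its range is refused whole. The fingers move at their own pace and stop on an object; "force" is the grip in N (left out, the last holds). Time passes only in rows, so rows that do not move let the fingers close. It gives the time, the measured TCP pose, the force, the opening and the grip force at its end, in the units of the state.
- status.sense(): the state, without advancing time (a new reading comes with each control period).
- viewer.snapshot(name): name is "scene" or "top" or "wrist"; returns the picture (400x640x3 uint8, red, green, blue); there is no depth.
- viewer.camera_model(name): a dict with "vertical_fov" (degrees; the focal length in pixels is half the picture's height over the tangent of half this angle, whatever the lens; pixels are square), "cx", "cy" (the principal point, pixels), "xyz" and "attitude" of the camera in the world. Camera axes: x right, y down, z forward; pixel columns grow to the right and rows downward; lengths in mm; the calibration is good to about 2 mm. A picture is of the moment at which its call begins: read the wrist's pose just before it. camera_model takes no time and is no camera call; for the wrist camera it gives the pose at the moment of the call.
- job.hand_in(): hands the job in; it is judged then, once.
The state is a dict: "time": time; "joint_pos": joint angles; "qd": joint speeds; "joint_efforts": joint torques, N m; "tool_pos": TCP position; "tcp_rot": TCP orientation; "ft_force": force on the tool from outside, world axes, zero at the start; "wrist_torque": the same for the moment, N m; "finger_gap": finger opening in mm; "grip_force": force on a finger pad.
Only numpy, scipy, OpenCV 4.12 (cv2) and the standard library are available. Lean on these libraries where they do the work, as an engineer would, in place of code of your own. Each camera call takes 0.05 s, during which the arm holds its last target. There are 200 camera calls.

TASK

Switch on the light box with its toggle, then take the magnifier by its handle, draw it out of its holder and turn it level, and hold its lens centred over the tissue section of the slide on the light box, about 10 cm above it. Finish while still holding it there, steady and clear of everything; do not put it down or let go. Keep your fingers off the lens and its frame, and leave the slide and the other things on the table where they are.

Things in the scene. Friction and masses are not known exactly. Their poses are not given: they have to be found in the camera images.
- lightbox: grey metal light box fixed to the table, 220 (x) x 300 (y) x 46 mm tall, with a flush white panel 152 x 264 mm, its middle at x = +24 mm. Origin under its centre; x points from its front strip (robot's side, with the toggle switch) to its back, z up. Yawed by up to 0.2 rad either way; may stand on the robot's left or right, the holder on the other side.
- toggle (a joint): the light box's toggle switch: steel bat lever, 8 to 10 mm thick, 34 mm from pivot to tip, on the front strip. 0 = OFF, leaning 0.35 rad to the light box's front (-x); 0.7 rad = ON, leaning as far to its back (+x). A spring holds it at either end and snaps it over past the middle (0.35 rad); that takes about 3 N at the tip, 6 N halfway down. Closed fingers can push it over.
- toggle_pivot (a point): pivot of the toggle, fixed on the light box at (-82, -100, +48) mm from lightbox's origin; hinge axis along the light box's y. The casing round it is 43 mm high, its collar 51 mm.
- toggle_tip (a point): tip of the toggle lever, moves with it; about 80 mm above the table in either position
- holder: grey plastic desk holder of the magnifier, fixed to the table, base 150 (x) x 110 (y) mm, 80 mm tall, with an open pocket slanting up toward its -x side (toward the robot) at 55 degrees to the table. Pocket inside 77 mm wide, 16 mm thick; lower wall 61 mm, upper wall 47 mm deep along the slant. Origin under its centre, z up. Yawed by up to 0.4 rad either way.
- pocket_mouth (a point): centre of the holder's pocket mouth, 61 mm up the slant from the pocket's floor
- magnifier: hand magnifier with a rectangular lens, 217 mm long, about 150 g. Origin = centre of the lens; +x points away from the handle, y across the lens, z through the lens. At the start its head stands in the holder's pocket, handle up and toward the robot: +x points 55 degrees down toward the holder's +x, y is the holder's y. It comes out along its own -x and is clear after 65 mm.
- lens_head: the magnifier's black frame with its lens, 90 (x) x 70 (y) x 12 (z) mm, rigidly part of the magnifier; same origin and axes as magnifier. Its far edge (x = +45 mm) stands on the pocket's floor at the start.
- handle_grip (a point): the place to hold the black flat-sided handle, at x = -120 mm of magnifier, same axes. The handle is 24 (y) x 17 (z) mm and runs from x = -63 to -171 mm, joined to the head by a steel neck. A grip across its 24 mm (along y) of 60 N holds it firmly; about 160 mm above the table at the start.
- slide: glass microscope slide lying loose on the light box's white panel, 76 x 26 x 2 mm, white label end at its -x, purple tissue section toward its +x. Origin under its centre.
- section (a point): middle of the tissue section, on the slide's top face, 12 mm from the slide's centre toward its +x
- oil_bottle: bystander, loose: amber glass immersion-oil bottle with black cap, 28 mm diameter, 68 mm tall, standing; origin at the centre of its underside
- objective_case: bystander, loose: black screw-cap objective case, 38 mm diameter, 62 mm tall, standing; origin under its centre
- slide_mailer: bystander, loose: flat white plastic slide mailer, 90 x 36 x 14 mm, lying; origin under its centre
- mug: bystander, loose: white mug, 80 mm diameter, 92 mm tall; origin under its centre
- air_blower: bystander, loose: dark rubber lens blower, bulb 62 mm diameter, 110 mm tall, nozzle up; origin under its centre
- stapler: bystander, loose: grey and black desk stapler, 150 x 36 x 46 mm, lying; origin under its centre

How it is judged:
By the outcome, as a careful person would: the job done as asked, in the order asked, and still so for the second after the job is handed in, while the arm keeps its last pose, push and grip.
It also fails if it takes over 58 s, if anything falls off the work surface, if the arm or the gripper's body presses on something with over 40 N, if the wrist force passes 120 N, or if a joint passes its speed limit or range.

## Working session

There is one attempt and no reset: what is moved stays moved. The work goes in short steps, Python scripts to look and compute and a tool call to move; the robot and the scene stay as the last step left them, time stands still between calls to the robot, and variables do not carry over. Pictures are saved under pics/ and viewed, at most 10 in all, crops included, and the job is handed in when it is done.

Besides the shell and the picture viewer there is one more tool, called after ">>>" by a JSON object that holds its "fn" and its "kwargs", one argument or row to a line. arm_command: Moves the arm, as the interface text tells. Its arguments: {"type":"object","properties":{"targets":{"type":"array"},"force":{"type":"number"}},"required":["targets"]}

```bash
ls; mkdir -p pics; python3 - <<'E'
from bench import status, viewer
import cv2
for n in("scene","top"):
    im=viewer.snapshot(n); cv2.imwrite(f"pics/{n}0.png",im[...,::-1]); print(n,viewer.camera_model(n))
print(viewer.camera_model("wrist"))
print(status.sense())
E
```

```text
pics
scene {'vertical_fov': 56.324924072643704, 'cx': 312.15861447041067, 'cy': 202.41050803398755, 'xyz': array([1178.60066153,  177.67502125,  602.97975721]), 'attitude': array([-125.42072774,   -0.14449326,  104.46054205])}
top {'vertical_fov': 55.469913562729936, 'cx': 315.4319740116473, 'cy': 201.14385854245938, 'xyz': array([ 301.80665307,   -1.72695663, 1105.9284075 ]), 'attitude': array([-166.62213257,   -0.40722183,  -94.23664769])}
{'vertical_fov': 64.05203079258577, 'cx': 321.70727483362697, 'cy': 200.05224441288414, 'xyz': array([ 285.75971102, -533.53095095,  372.81673416]), 'attitude': array([ 1.64175807e+02,  6.45520025e-02, -6.86119432e+01])}
{'time': 0.1, 'joint_pos': array([-7.34184767e+01,  7.50995214e+00,  8.53243754e+01,  4.21202459e-04,
        8.72640187e+01, -4.89234367e+00]), 'qd': array([ 0.06450563, -0.07310151, -0.19781052,  0.00330627, -0.06868329,
        0.02443016]), 'joint_efforts': array([ 9.52011433e-04, -5.70955467e+01, -5.01941264e+01, -1.70262770e-04,
        8.17319553e-03, -2.85669438e-05]), 'tool_pos': array([ 219.51730564, -557.80412967,  208.04523113]), 'tcp_rot': array([-1.79902048e+02, -8.80649266e-03,  2.14738390e+01]), 'ft_force': array([ 0.08504074, -0.05187815, -0.34408409]), 'wrist_torque': array([-0.02029676,  0.03624079, -0.00994941]), 'grip_force': 0.0, 'finger_gap': 85.48279267164503}
```

View pics/top0.png

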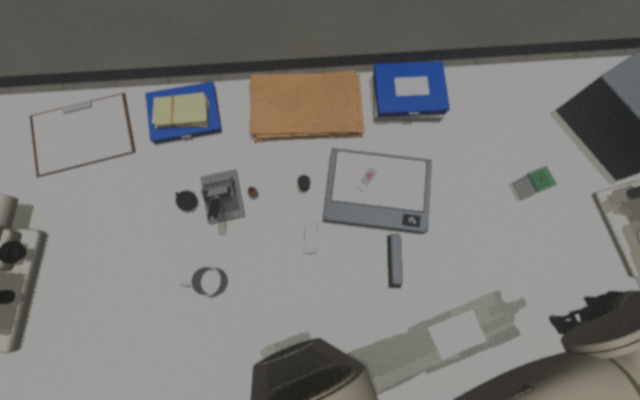

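View pics/scene0.png

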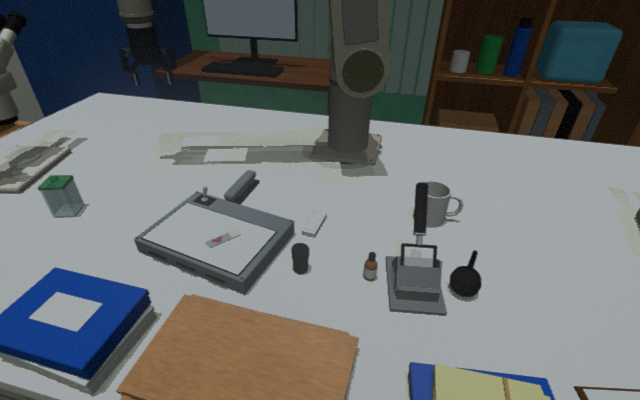

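The top view shows the light box at about (378,190) with its toggle at (411,220). The slide is at (368,179), the holder and magnifier at (222,197), and the mug at (210,281). The scene view agrees. I'll enlarge both to pick points.

```bash
python3 - <<'E'
import cv2,numpy as np
t=cv2.imread("pics/top0.png");s=cv2.imread("pics/scene0.png")
f=lambda im,x,y,w,h:cv2.resize(im[y:y+h,x:x+w],(400,300),interpolation=cv2.INTER_CUBIC)
a=np.vstack([np.hstack([f(t,312,140,136,102),f(t,170,155,100,75)]),np.hstack([f(s,130,170,180,135),f(s,370,175,132,99+40)[:300] if 0 else f(s,350,175,188,141)])])
a=cv2.convertScaleAbs(a,alpha=1.4,beta=10)
cv2.imwrite("pics/c1.png",a)
E
```

```text
(no output)
```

View pics/c1.png

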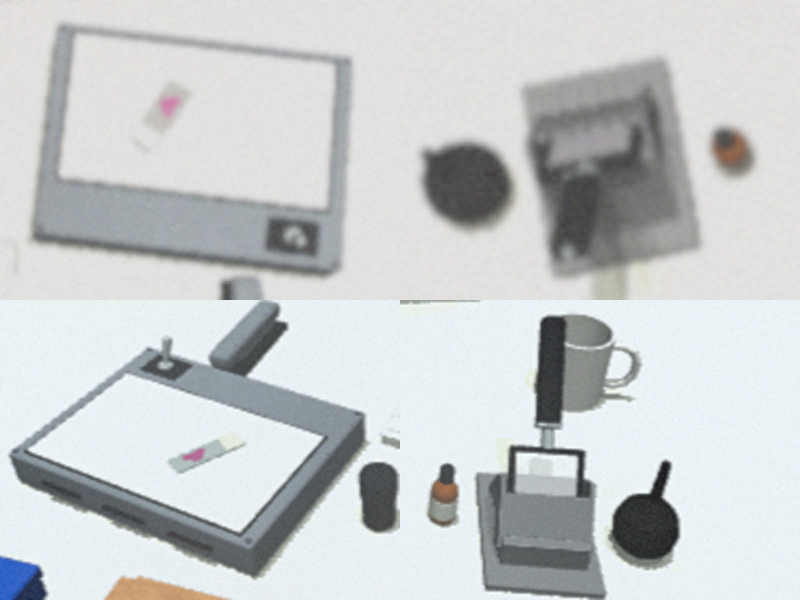

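The enlarged views give the panel corners, the toggle, the section, the holder base corners and the handle ends. I'll fit the poses to both cameras.

```bash
cat > h.py <<'E'
import numpy as np
from scipy.spatial.transform import Rotation as R
from scipy.optimize import least_squares
def proj(m,P,h=400):
    f=h/2/np.tan(np.radians(m['vertical_fov']/2))
    c=(np.atleast_2d(P)-m['xyz'])@R.from_euler('xyz',m['attitude'],degrees=True).as_matrix()
    return c[:,:2]/c[:,2:]*f+[m['cx'],m['cy']]
def place(p,L):
    L=np.atleast_2d(np.asarray(L,float)); c,s=np.cos(p[2]),np.sin(p[2])
    return np.c_[p[0]+c*L[:,0]-s*L[:,1],p[1]+s*L[:,0]+c*L[:,1],L[:,2]]
def mag(d,s): s=np.asarray(s,float); return np.c_[d+s*.5736,0*s,61.7-.8192*s]
E
python3 - <<'E'
from h import *
from bench import viewer
T=viewer.camera_model('top');S=viewer.camera_model('scene')
tl=lambda a:np.array(a,float)/2.941+[312,140]
tr=lambda a:(np.array(a,float)-[400,0])/4+[170,155]
bl=lambda a:(np.array(a,float)-[0,300])/2.2222+[130,170]
br=lambda a:(np.array(a,float)-[400,300])/2.128+[350,175]
pc=[[100,132,46],[100,-132,46],[-52,-132,46],[-52,132,46]]
a=tl([(75,33),(337,66),(330,210),(58,180)]);b=bl([(245,531),(28,455),(127,374),(326,437)])
r=least_squares(lambda p:np.r_[proj(T,place(p,pc))-a,proj(S,place(p,pc))-b].ravel(),[500,-130,0])
print('box',r.x,r.fun.reshape(-1,2).round(1).tolist()); p=r.x
def tri(u,v,z=None):
    q=least_squares(lambda P:np.r_[proj(T,P)-u,proj(S,P)-v].ravel(),[500,0,50]); return q.x.round(1),q.fun.round(1)
print('section',tri(tl([171,105]),bl([194,455])))
fx=least_squares(lambda P:np.r_[proj(T,[*P,48])-tl([171,105]),proj(S,[*P,48])-bl([194,455])].ravel(),[500,0]);print(fx.x,fx.fun)
print('tip',tri(tl([292,233]),bl([167,340])),place(p,[-82-11.7,-100,80]), 'piv',place(p,[-82,-100,48]))
bc=[[75,55,5],[75,-55,5],[-75,-55,5],[-75,55,5]]
def pr(q): return np.r_[proj(T,place(q,bc))-tr([(523,88),(667,59),(700,248),(553,277)]),
 proj(S,place(q,bc[:2]))-br([(606,596),(483,589)]),
 proj(T,place(q,mag(q[3],[-171,-63])))-tr([(567,252),(582,182)]),
 proj(S,place(q,mag(q[3],[-171,-63])))-br([(552,319),(548,426)])]
r=least_squares(lambda q:pr(q).ravel(),[450,250,0,0],loss='soft_l1')
q=r.x;print('holder',q,pr(q).round(1).tolist())
print('grip',place(q,mag(q[3],[-120])),'lens',place(q,mag(q[3],[0])))
for n,u,v in [('bottle',(733,140),(447,470)),('blower',(465,185),(645,525))]: print(n,tri(tr(u),br(v)))
print('hend',tri(tr((567,252)),br((552,319))))
E
```

```text
box [ 5.76034468e+02 -2.09843121e+02 -1.85201330e-01] [[-1.9, 0.3], [-1.8, -1.3], [-1.8, 0.0], [-1.4, 0.1], [-1.6, -0.4], [-1.4, -2.6], [-0.9, -1.2], [-0.9, -1.5]]
section (array([ 615.4, -188.9,   46.7]), array([-1.1,  0.6, -1. , -0.2]))
[ 615.77081086 -188.50312278] [-1.21283761  0.33541079 -0.95564433 -0.44474494]
tip (array([ 474.3, -285. ,   80.3]), array([-0.3,  0.1, -0.3, -0. ])) [[ 465.52237119 -290.87870827   80.        ]] piv [[ 477.02229179 -293.03319804   48.        ]]
holder [ 5.96695889e+02  2.48179487e+02  1.62455796e-01 -1.90956417e+00] [[-1.4, 0.1], [-1.5, -0.7], [-0.2, -0.7], [-0.4, 0.7], [-1.0, 0.2], [-0.3, -0.8], [-1.4, -2.3], [-0.5, -0.4], [-0.2, -4.5], [-1.3, -1.7]]
grip [[526.88577552 236.73759416 160.004     ]] lens [[594.81146828 247.87062997  61.7       ]]
bottle (array([593.4, 153.4,  61.2]), array([-2.5,  0.5, -1.9,  0. ]))
blower (array([584.1, 349.4,  26.9]), array([-1. ,  0. , -0.7,  0.1]))
hend (array([494.8, 233.4, 189.1]), array([-0.6,  0. , -0.5,  0. ]))
```

>>> {"fn": "arm_command", "kwargs": {
  "targets": [
    [[0.03, 0.045, -0.005, 0, 0, -0.093, -1], [0.03, 0.045, -0.005, 0, 0, -0.093, -1], [0.03, 0.045, -0.005, 0, 0, -0.093, -1], [0.03, 0.045, -0.005, 0, 0, -0.093, -1], [0.03, 0.045, -0.005, 0, 0, -0.093, -1], [0.03, 0.045, -0.005, 0, 0, -0.093, -1], [0, 0, 0, 0, 0, 0, -1], [0, 0, 0, 0, 0, 0, -1]]
  ]
}}

```text
time: 1.1
tool_pos: [399.5, -288.4, 178.8]
tcp_rot: [180.0, 0.0, -10.4]
ft_force: [-0.7, -0.9, 0.3]
finger_gap: -0.3
grip_force: 0.0
```

```bash
cat >> h.py <<'E'
def snap(n,name):
    from bench import viewer
    import cv2,json
    m=viewer.camera_model(name); im=viewer.snapshot(name); cv2.imwrite(f'pics/{n}.png',im[...,::-1])
    json.dump({k:(v.tolist() if hasattr(v,'tolist') else v) for k,v in m.items()},open(f'pics/{n}.json','w'))
def load(n):
    import json; return {k:np.array(v) for k,v in json.load(open(f'pics/{n}.json')).items()}
E
python3 - <<'E'
from h import *
from bench import status
s=status.sense();print(s['tool_pos'],s['tcp_rot'],s['joint_pos'].round(1),s['time']);snap('w1','wrist')
E
```

```text
[ 399.46238094 -288.44256917  178.80290736] [ 1.79984537e+02  3.05596223e-02 -1.03856535e+01] [-41.8  -8.4 104.2  -0.   84.2  58.6] 1.1
```

View pics/w1.png

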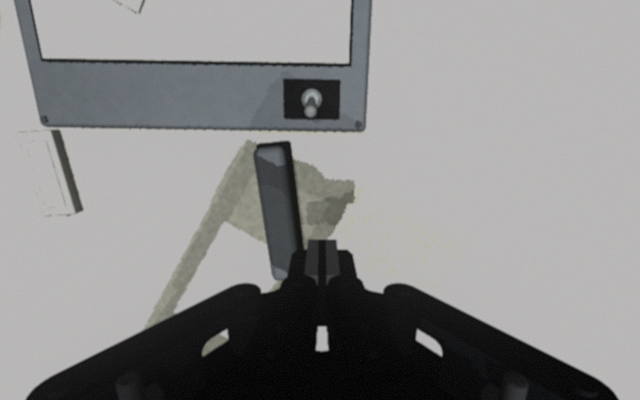

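The wrist view shows the panel's front corners at (42,60) and (351,65) and the strip's corners at (42,125) and (364,130). The toggle tip is at (310,111), leaning to the front, and the stapler lies below it.

```bash
python3 - <<'E'
from h import *
m=load('w1')
L=[[-52,132,46],[-52,-132,46],[-110,150,46],[-110,-150,46],[-82-11.7,-100,78]]
u=np.array([(42,60),(351,65),(42,125),(364,130),(310,110)])
r=least_squares(lambda p:(proj(m,place(p,L))-u).ravel(),[576,-210,-.185])
p=r.x;print(p,r.fun.reshape(-1,2).round(1).tolist())
print('tip',place(p,[-93.7,-100,80]),'piv',place(p,[-82,-100,48]))
print('tcp start 35mm before', place(p,[-82-45,-100,66]),'end',place(p,[-82+5,-100,66]))
E
```

```text
[ 5.79823415e+02 -2.13349771e+02 -1.93957096e-01] [[0.7, -1.6], [-1.1, -2.9], [-4.7, 2.3], [3.4, 1.1], [1.5, 2.2]]
tip [[ 468.60603428 -293.41464588   80.        ]] piv [[ 480.0866501  -295.66974239   48.        ]]
tcp start 35mm before [[ 435.93043539 -286.99629428   66.        ]] end [[ 484.99289618 -296.63345884   66.        ]]
```

>>> {"fn": "arm_command", "kwargs": {
  "targets": [
    [[0.018, 0.0005, -0.05, 0, 0, 0, -1], [0.018, 0.0005, -0.05, 0, 0, 0, -1], [0, 0, -0.011, 0, 0, 0, -1], [0.01, -0.002, 0, 0, 0, 0, -1], [0.01, -0.002, 0, 0, 0, 0, -1], [0.01, -0.002, 0, 0, 0, 0, -1], [0.006, -0.001, 0, 0, 0, 0, -1], [0, 0, 0, 0, 0, 0, -1]]
  ]
}}

```text
time: 2.15
tool_pos: [472.3, -294.5, 68.5]
tcp_rot: [180.0, -0.0, -10.5]
ft_force: [0.1, -0.1, -0.4]
finger_gap: 0.1
grip_force: 0.0
```

```bash
python3 - <<'E'
from h import *
import cv2
snap('w2','wrist'); snap('s2','scene'); snap('t2','top')
s=cv2.imread('pics/s2.png')[150:300,120:320]; s=cv2.resize(s,(640,480),interpolation=cv2.INTER_CUBIC); cv2.imwrite('pics/s2c.png',s)
E
```

```text
(no output)
```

View pics/s2c.png

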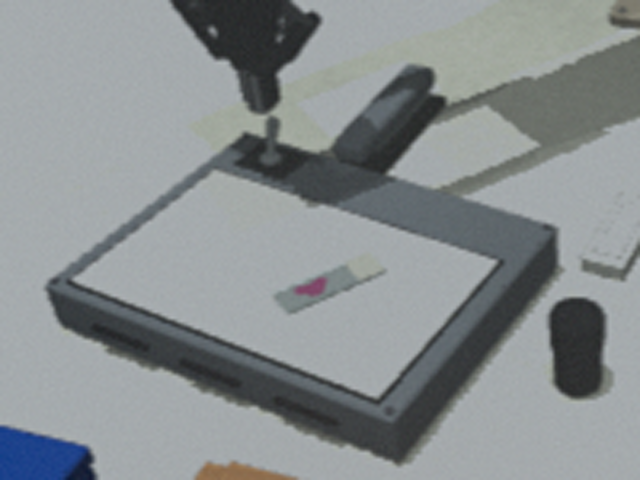

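The crop shows the fingertip at (262,105), just above and behind the lever. The lever's tip is at (272,120) and its base at (268,160). I'll compare that with the projected OFF and ON tips.

```bash
python3 - <<'E'
from h import *
S=load('s2');T=load('t2')
p=[579.8,-213.3,-.190]
for n,x,z in(('piv',-82,51),('off',-93.7,80),('on',-70.3,80)):
    u=(proj(S,place(p,[x,-100,z]))-[120,150])*3.2; print(n,u.round(0),proj(load('w2'),place(p,[x,-100,z])).round(0))
print('tcp',(proj(S,[472.3,-294.5,68.5])-[120,150])*3.2)
print('before (pics scene0) tip px', (np.array([167,40])/2.2222+[130,170]-[120,150])*3.2)
E
```

```text
piv [[262. 154.]] [[321. 218.]]
off [[265. 117.]] [[321. 257.]]
on [[246. 131.]] [[321. 215.]]
tcp [[264.51699263 130.78032994]]
before (pics scene0) tip px [272.48240482 121.60057601]
```

View pics/w2.png

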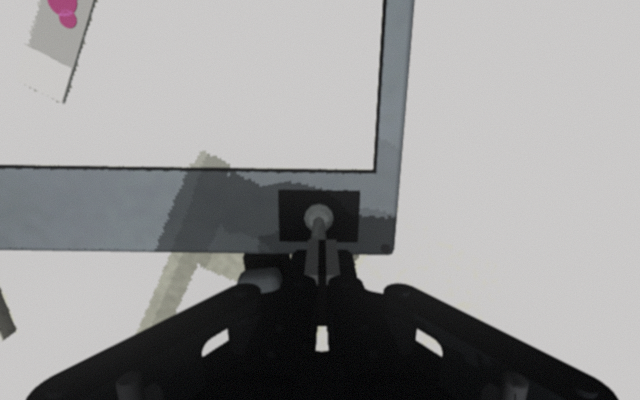

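```bash
python3 - <<'E'
from h import *
from bench import status
s=status.sense(); print(s['tool_pos'],s['ft_force'])
W=load('w2');S=load('s2')
for z in(68,80,90,100):
  for dx in(-11,0,11): print(z,dx,proj(W,[472.3+dx,-294.5-dx*.19,z]).round(0),((proj(S,[472.3+dx,-294.5-dx*.19,z])-[120,150])*3.2).round(0))
E
```

```text
[ 471.42965798 -294.15266689   67.87354542] [-0.40124484 -0.03628974 -0.35193122]
68 -11 [[321. 260.]] [[273. 124.]]
68 0 [[321. 242.]] [[265. 131.]]
68 11 [[321. 223.]] [[256. 138.]]
80 -11 [[321. 270.]] [[271. 112.]]
80 0 [[321. 251.]] [[262. 119.]]
80 11 [[321. 231.]] [[253. 126.]]
90 -11 [[321. 280.]] [[269. 101.]]
90 0 [[321. 260.]] [[260. 108.]]
90 11 [[321. 239.]] [[251. 115.]]
100 -11 [[321. 291.]] [[267.  91.]]
100 0 [[321. 270.]] [[258.  98.]]
100 11 [[321. 247.]] [[249. 104.]]
```

>>> {"fn": "arm_command", "kwargs": {
  "targets": [
    [[-0.03, 0.006, 0, 0, 0, 0, -1], [0, 0, -0.01, 0, 0, 0, -1], [0.015, -0.003, 0, 0, 0, 0, -1], [0.008, -0.0015, 0, 0, 0, 0, -1], [0.008, -0.0015, 0, 0, 0, 0, -1]]
  ]
}}

```text
time: 2.92
tool_pos: [474.7, -294.9, 59.5]
tcp_rot: [180.0, -0.2, -10.5]
ft_force: [2.2, 1.4, 2.7]
finger_gap: -0.0
grip_force: 1.8
```

>>> {"fn": "arm_command", "kwargs": {
  "targets": [
    [[0.005, -0.001, 0, 0, 0, 0, -1]]
  ]
}}

```text
time: 3.05
tool_pos: [478.5, -295.7, 58.4]
tcp_rot: [180.0, -0.0, -10.5]
ft_force: [-6.8, 1.7, 9.5]
finger_gap: -0.2
grip_force: 4.7
```

>>> {"fn": "arm_command", "kwargs": {
  "targets": [
    [[0.005, -0.001, 0, 0, 0, 0, -1]]
  ]
}}

```text
time: 3.18
tool_pos: [482.2, -296.5, 58.3]
tcp_rot: [180.0, 0.1, -10.5]
ft_force: [-7.4, 2.9, 10.4]
finger_gap: 0.2
grip_force: 5.4
```

```bash
python3 - <<'E'
from h import *
import cv2
snap('w3','wrist'); snap('s3','scene')
s=cv2.imread('pics/s3.png')[160:220,160:260]; s=cv2.resize(s,(500,300),interpolation=cv2.INTER_CUBIC)
w=cv2.resize(cv2.imread('pics/w3.png')[150:350,220:420],(300,300)); cv2.imwrite('pics/c3.png',np.hstack([s,w]))
E
```

```text
(no output)
```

View pics/c3.png

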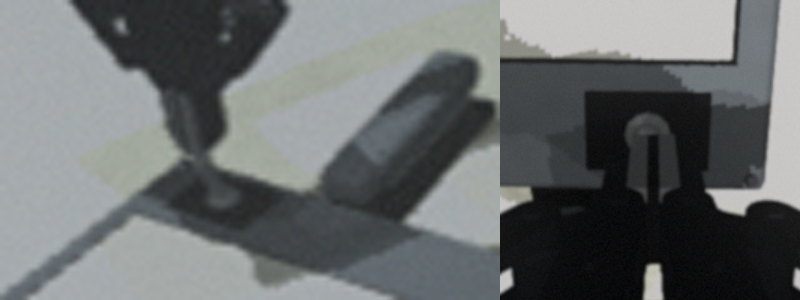

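The fingers are riding on the lever's tip at about (200,155): the upward force is 10 N, so the real fingertips are higher than the reported TCP. I'll back off, go lower and push again.

>>> {"fn": "arm_command", "kwargs": {
  "targets": [
    [[-0.02, 0.004, 0.004, 0, 0, 0, -1], [-0.025, 0.005, 0, 0, 0, 0, -1], [0, 0, -0.01, 0, 0, 0, -1], [0.01, -0.002, 0, 0, 0, 0, -1], [0.01, -0.002, 0, 0, 0, 0, -1]]
  ]
}}

```text
time: 3.9
tool_pos: [459.0, -291.6, 52.0]
tcp_rot: [180.0, -0.0, -10.5]
ft_force: [0.3, -0.1, 0.3]
finger_gap: 0.3
grip_force: 0.0
```

>>> {"fn": "arm_command", "kwargs": {
  "targets": [
    [[0.006, -0.0012, 0, 0, 0, 0, -1]]
  ]
}}

```text
time: 4.03
tool_pos: [465.2, -292.9, 52.2]
tcp_rot: [180.0, -0.0, -10.5]
ft_force: [0.6, 0.6, 0.7]
finger_gap: -0.0
grip_force: 0.0
```

>>> {"fn": "arm_command", "kwargs": {
  "targets": [
    [[0.006, -0.0012, 0, 0, 0, 0, -1]]
  ]
}}

```text
time: 4.15
tool_pos: [470.6, -293.9, 52.0]
tcp_rot: [180.0, -0.0, -10.5]
ft_force: [-0.9, -0.7, 0.6]
finger_gap: 0.0
grip_force: 0.0
```

>>> {"fn": "arm_command", "kwargs": {
  "targets": [
    [[0.006, -0.0012, 0, 0, 0, 0, -1]]
  ]
}}

```text
time: 4.28
tool_pos: [474.2, -294.5, 51.4]
tcp_rot: [-180.0, 0.3, -10.5]
ft_force: [-21.5, 3.3, 12.5]
finger_gap: -0.1
grip_force: 12.5
```

>>> {"fn": "arm_command", "kwargs": {
  "targets": [
    [[-0.02, 0.004, 0.004, 0, 0, 0, -1], [-0.02, 0.004, 0.03, 0, 0, 0, -1], [-0.02, 0.004, 0.05, 0, 0, 0, -1], [0, 0, 0, 0, 0, 0, -1]]
  ]
}}

```text
time: 4.78
tool_pos: [417.5, -285.0, 141.1]
tcp_rot: [179.8, -0.4, -10.5]
ft_force: [0.6, 0.0, 0.6]
finger_gap: 0.2
grip_force: 0.0
```

```bash
python3 - <<'E'
from h import *
import cv2
snap('w4','wrist'); snap('s4','scene'); snap('t4','top')
g=lambda n,x,y,w,h:cv2.resize(cv2.imread(f'pics/{n}.png')[y:y+h,x:x+w],(400,300),interpolation=cv2.INTER_CUBIC)
u=proj(load('w4'),[475,-295,60])[0].astype(int);print(u)
w=g('w4',max(0,min(u[0]-80,480)),max(0,u[1]-60),160,120)
cv2.imwrite('pics/c4.png',np.vstack([np.hstack([g('s3',165,155,80,60),g('s4',165,155,80,60)]),np.hstack([w,g('scene0',165,155,80,60)])]))
E
```

```text
[319 127]
```

View pics/c4.png

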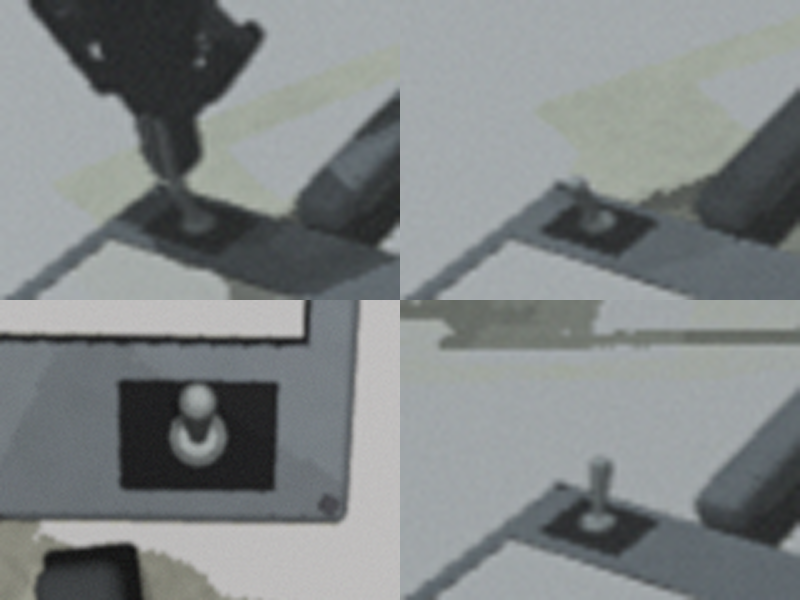

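The left wrist crop and the right scene crop show the lever leaning to the panel side, so the toggle is ON. Next I'll measure the section from above.

>>> {"fn": "arm_command", "kwargs": {
  "targets": [
    [[0.02, 0.032, 0.04, 0, 0, 0, -1], [0.02, 0.032, 0.04, 0, 0, 0, -1], [0.02, 0.031, 0.04, 0, 0, 0, -1], [0.02, 0, 0, 0, 0, 0, -1], [0, 0, 0, 0, 0, 0, -1], [0, 0, 0, 0, 0, 0, -1]]
  ]
}}

```text
time: 5.68
tool_pos: [494.6, -187.7, 253.9]
tcp_rot: [-179.9, 0.2, -10.5]
ft_force: [0.1, -0.4, -0.0]
finger_gap: -0.0
grip_force: 0.0
```

```bash
cat >> h.py <<'E'
def ray(m,u,z):
    f=200/np.tan(np.radians(m['vertical_fov']/2))
    d=R.from_euler('xyz',m['attitude'],degrees=True).apply([(u[0]-m['cx'])/f,(u[1]-m['cy'])/f,1])
    return m['xyz']+d*(z-m['xyz'][2])/d[2]
def pink(n):
    import cv2
    im=cv2.imread(f'pics/{n}.png').astype(int); mk=((im[...,2]-im[...,1]>50)&(im[...,0]-im[...,1]>15)).astype('uint8')
    k,l,st,c=cv2.connectedComponentsWithStats(mk); i=1+np.argmax(st[1:,4]); return c[i],st[i]
E
python3 - <<'E'
from h import *
snap('w5','wrist')
for n in('w5','top0','scene0'):
    from bench import viewer
    m=load(n) if n=='w5' else viewer.camera_model(n[:-1])
    c,st=pink(n); print(n,c,st,ray(m,c,48))
# panel corners check
E
```

```text
w5 [301.25    58.7875] [293  49  18  23 240] [ 618.91486854 -188.97998544   48.        ]
top0 [368.5 175. ] [368 175   2   1   2] [ 618.99709747 -187.58737615   48.        ]
scene0 [217.09090909 239.45454545] [213 238   8   3  11] [ 615.81127892 -186.65464979   48.        ]
```

>>> {"fn": "arm_command", "kwargs": {
  "targets": [
    [[-0.007, 0.05, 0.006, 0, 0, 0.043, 0.3], [-0.007, 0.05, 0.006, 0, 0, 0.043, 0.3], [-0.007, 0.05, 0.006, 0, 0, 0.043, 0.3], [-0.007, 0.05, 0.006, 0, 0, 0.043, 0.3], [-0.007, 0.05, 0.006, 0, 0, 0.043, 0.3], [-0.007, 0.05, 0.006, 0, 0, 0.043, 0.3], [-0.007, 0.05, 0.006, 0, 0, 0.043, 0.3], [-0.007, 0.05, 0.006, 0, 0, 0.043, 0.3], [0, 0, 0, 0, 0, 0, 0.3], [0, 0, 0, 0, 0, 0, 0.3]]
  ]
}}

```text
time: 6.98
tool_pos: [439.3, 211.3, 303.3]
tcp_rot: [180.0, 0.1, 9.2]
ft_force: [-0.6, -0.5, -0.4]
finger_gap: 55.5
grip_force: 0.0
```

```bash
python3 - <<'E'
from h import *
import cv2
from bench import status
s=status.sense();print(s['tool_pos'],s['tcp_rot'],s['joint_pos'].round(1),s['time'])
snap('w6','wrist')
a=cv2.imread('pics/w6.png'); b=cv2.imread('pics/w5.png')[20:120,250:350]
b=cv2.resize(b,(160,160),interpolation=cv2.INTER_CUBIC)
o=np.zeros((400,800,3),'uint8');o[:,:640]=a;o[:160,640:]=b
cv2.imwrite('pics/c6.png',o)
print(proj(load('w6'),place([596.7,248.2,.162],np.r_[mag(-1.9,[-171,-120,-63,0]),[[75,55,5],[75,-55,5],[-75,-55,5],[-75,55,5]]])).round(0).tolist())
E
```

```text
[439.33872309 211.34348212 303.28253563] [1.79960353e+02 6.98496394e-02 9.19696682e+00] [ 19.7 -11.1  93.8  -0.   97.5 100.5] 6.975
[[306.0, 122.0], [308.0, 87.0], [309.0, 56.0], [311.0, 29.0], [267.0, -28.0], [355.0, -28.0], [352.0, 97.0], [273.0, 98.0]]
```

View pics/c6.png

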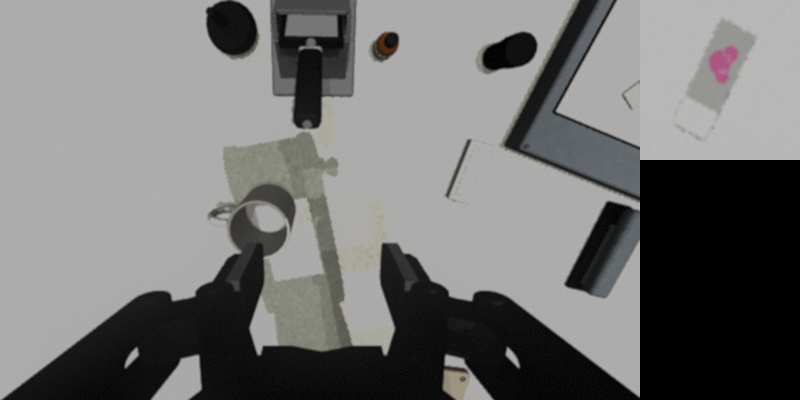

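In the wrist view the handle's end is at (307,124) and the holder base's near corners are at (272,95) and (354,95), within 3 mm of the prediction. The slide in the inset confirms the section centre.

>>> {"fn": "arm_command", "kwargs": {
  "targets": [
    [[0.045, 0.01, 0, -0.028, 0.172, 0, 0.3], [0.045, 0.01, -0.02, -0.028, 0.172, 0, 0.3], [0.028, 0.009, -0.045, 0, 0, 0, 0.3], [0, 0, 0, 0, 0, 0, 0.3], [0, 0, 0, 0, 0, 0, 0.3]]
  ]
}}

```text
time: 7.65
tool_pos: [530.0, 234.4, 250.5]
tcp_rot: [179.9, 13.8, 9.1]
ft_force: [-0.9, 0.7, 1.0]
finger_gap: 55.4
grip_force: 0.0
```

```bash
python3 - <<'E'
from h import *
from bench import status
s=status.sense();print(s['tool_pos'],s['tcp_rot'],s['joint_pos'].round(1),R.from_euler('xyz',s['tcp_rot'],degrees=True).as_matrix().round(3))
E
```

```text
[530.01735766 234.44699889 250.53368287] [179.88730905  13.84617923   9.06082062] [ 17.5  17.8  70.3   2.  105.6  98.7] [[ 0.959  0.158 -0.236]
 [ 0.153 -0.987 -0.04 ]
 [-0.239  0.002 -0.971]]
```

>>> {"fn": "arm_command", "kwargs": {
  "targets": [
    [[0.014, 0.003, -0.005, -0.009, 0.053, 0, 0.3], [0.013, 0.003, -0.005, -0.009, 0.053, 0, 0.3], [-0.007, -0.001, -0.02, 0, 0, 0, 0.3], [-0.007, -0.001, -0.02, 0, 0, 0, 0.3], [0, 0, 0, 0, 0, 0, 0.3]]
  ]
}}

```text
time: 8.28
tool_pos: [542.4, 239.2, 201.3]
tcp_rot: [179.8, 19.9, 9.1]
ft_force: [0.2, -0.3, -0.2]
finger_gap: 55.4
grip_force: 0.0
```

>>> {"fn": "arm_command", "kwargs": {
  "targets": [
    [[-0.0067, -0.0013, -0.02, 0, 0, 0, 0.3], [-0.0067, -0.0013, -0.02, 0, 0, 0, 0.3], [-0.0066, -0.0014, -0.019, 0, 0, 0, 0.3], [0, 0, 0, 0, 0, 0, 0.3]]
  ]
}}

```text
time: 8.78
tool_pos: [522.8, 235.4, 142.2]
tcp_rot: [179.8, 20.0, 9.1]
ft_force: [0.3, -0.7, 0.4]
finger_gap: 55.5
grip_force: 0.0
```

```bash
python3 - <<'E'
from h import *
from bench import status
import cv2
s=status.sense();print(s['tool_pos'],s['ft_force'])
snap('w7','wrist')
g=cv2.cvtColor(cv2.imread('pics/w7.png'),cv2.COLOR_BGR2GRAY)
q=[599.5,247.5,.162]
u=proj(load('w7'),place(q,mag(-1.9,[-171,-120,-63,-45]))).round(0);print(u.tolist())
# dark runs per row along handle, between the fingers
for r in range(60,300,20):
    d=np.flatnonzero(np.diff(np.r_[0,(g[r,200:440]<60).astype(int),0])); print(r,(d+200).tolist())
E
```

```text
[522.80452413 235.44881177 142.23073772] [ 0.27692878 -0.69219704  0.37696452]
[[321.0, 370.0], [321.0, 256.0], [321.0, 153.0], [320.0, 126.0]]
60 [200, 221, 246, 272, 368, 388, 438, 440]
80 [200, 208, 252, 271, 369, 379, 381, 383, 429, 435]
100 [259, 270, 370, 380]
120 [262, 311, 329, 377]
140 []
160 [299, 341]
180 [299, 341]
200 [298, 341]
220 [297, 341]
240 [297, 341]
260 [227, 238, 244, 245, 248, 264, 295, 342, 382, 396, 407, 417]
280 [215, 227, 239, 264, 294, 342, 381, 405, 418, 429]
```

The handle lies centred between the fingers, about 1.5 mm to the left. I'll correct for that and grip.

>>> {"fn": "arm_command", "kwargs": {
  "targets": [
    [[0, 0.0015, 0, 0, 0, 0, 0.3], [0, 0, 0, 0, 0, 0, -1], [0, 0, 0, 0, 0, 0, -1], [0, 0, 0, 0, 0, 0, -1], [0, 0, 0, 0, 0, 0, -1], [0, 0, 0, 0, 0, 0, -1], [0, 0, 0, 0, 0, 0, -1]]
  ],
  "force": 70
}}

```text
time: 9.7
tool_pos: [523.8, 237.1, 141.4]
tcp_rot: [179.8, 19.9, 9.1]
ft_force: [5.4, -0.1, 5.2]
finger_gap: 0.6
grip_force: 3.7
```

The gap reads 0.6 mm, so the fingers closed above the handle and did not grip it. The fingertips sit about 20–25 mm short of the reported TCP, as the toggle push also hinted. I'll open, advance further and grip again.

>>> {"fn": "arm_command", "kwargs": {
  "targets": [
    [[0, 0, 0.004, 0, 0, 0, 0.3], [0, 0, 0, 0, 0, 0, 0.3], [0, 0, 0, 0, 0, 0, 0.3], [0, 0, 0, 0, 0, 0, 0.3], [0, 0, 0, 0, 0, 0, 0.3]]
  ]
}}

```text
time: 10.32
tool_pos: [522.8, 237.1, 144.6]
tcp_rot: [179.8, 20.0, 9.1]
ft_force: [0.2, 0.0, 0.9]
finger_gap: 55.7
grip_force: 0.0
```

```bash
python3 - <<'E'
from h import *
from bench import status
import cv2
s=status.sense();print(s['tool_pos'],s['tcp_rot'],s['ft_force'],s['finger_gap'])
snap('w8','wrist');snap('s8','scene')
a=cv2.resize(cv2.imread('pics/s8.png')[130:280,330:530],(400,300),interpolation=cv2.INTER_CUBIC)
b=cv2.resize(cv2.imread('pics/w8.png'),(400,250)); o=np.zeros((300,800,3),'uint8');o[:,:400]=a;o[:250,400:]=b
cv2.imwrite('pics/c8.png',o)
t=s['tool_pos'];Z=R.from_euler('xyz',s['tcp_rot'],degrees=True).as_matrix()[:,2]
for k in(0,20,40):print(k,(proj(load('s8'),t-k*Z)-[330,130])*2,proj(load('w8'),t-k*Z)*.625)
E
```

```text
[522.80134302 237.08325241 144.57790053] [179.8291875   20.02941474   9.14490297] [0.20720789 0.02929507 0.87392667] 55.74060125753242
0 [[177.53337453 158.93063787]] [[200.03273121 150.83274497]]
20 [[181.6579421  147.99775203]] [[199.90441139 160.80574119]]
40 [[185.9663025  136.57769123]] [[199.74077712 173.52337071]]
```

View pics/c8.png

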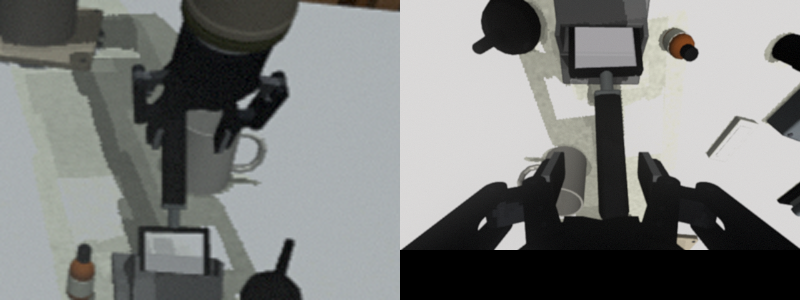

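The scene crop shows the open fingertips at row ~148, about 20 mm short of the predicted TCP at (177,159). The handle stands between the fingers and the magnifier is still in its pocket. I'll advance further, slightly toward the head.

>>> {"fn": "arm_command", "kwargs": {
  "targets": [
    [[-0.001, 0, -0.009, 0, 0, 0, 0.3], [-0.001, 0, -0.009, 0, 0, 0, 0.3], [0, 0, 0, 0, 0, 0, 0.3]]
  ]
}}

```text
time: 10.8
tool_pos: [520.0, 236.9, 125.3]
tcp_rot: [179.8, 20.1, 9.1]
ft_force: [-0.6, -0.4, 0.2]
finger_gap: 55.7
grip_force: 0.0
```

>>> {"fn": "arm_command", "kwargs": {
  "targets": [
    [[-0.001, 0, -0.007, 0, 0, 0, 0.3], [-0.001, 0, -0.007, 0, 0, 0, 0.3], [0, 0, 0, 0, 0, 0, 0.3]]
  ]
}}

```text
time: 11.18
tool_pos: [518.4, 237.0, 111.9]
tcp_rot: [179.8, 20.1, 9.1]
ft_force: [-0.4, 0.5, 0.2]
finger_gap: 55.6
grip_force: 0.0
```

>>> {"fn": "arm_command", "kwargs": {
  "targets": [
    [[0, 0, 0, 0, 0, 0, -1], [0, 0, 0, 0, 0, 0, -1], [0, 0, 0, 0, 0, 0, -1], [0, 0, 0, 0, 0, 0, -1], [0, 0, 0, 0, 0, 0, -1]]
  ],
  "force": 70
}}

```text
time: 11.8
tool_pos: [519.3, 237.0, 113.3]
tcp_rot: [179.8, 20.0, 9.1]
ft_force: [-0.1, -2.8, 6.0]
finger_gap: 22.7
grip_force: 68.9
```

The grip holds the handle: 22.7 mm gap at 69 N. Now I'll draw it out along the slant.

>>> {"fn": "arm_command", "kwargs": {
  "targets": [
    [[-0.0057, -0.0009, 0.0082, 0, 0, 0, -1], [-0.0057, -0.0009, 0.0082, 0, 0, 0, -1]]
  ]
}}

```text
time: 12.05
tool_pos: [507.1, 235.6, 129.0]
tcp_rot: [179.9, 20.0, 9.2]
ft_force: [0.3, 0.3, -1.8]
finger_gap: 22.7
grip_force: 69.2
```

>>> {"fn": "arm_command", "kwargs": {
  "targets": [
    [[-0.0085, -0.0014, 0.0123, 0, 0, 0, -1], [-0.0085, -0.0014, 0.0123, 0, 0, 0, -1], [-0.0085, -0.0014, 0.0123, 0, 0, 0, -1], [-0.0085, -0.0014, 0.0123, 0, 0, 0, -1], [-0.0085, -0.0014, 0.0123, 0, 0, 0, -1]]
  ]
}}

```text
time: 12.68
tool_pos: [464.5, 228.3, 191.7]
tcp_rot: [179.8, 20.0, 9.1]
ft_force: [-0.4, 0.7, -1.3]
finger_gap: 22.7
grip_force: 69.2
```

```bash
python3 - <<'E'
from h import *
from bench import status
import cv2
s=status.sense();print(s['tool_pos'],s['tcp_rot'],s['ft_force'],s['wrist_torque'],s['finger_gap'],s['joint_pos'].round(1))
snap('w9','wrist')
g=cv2.cvtColor(cv2.imread('pics/w9.png'),cv2.COLOR_BGR2GRAY)
for r in range(20,260,20):
    d=np.flatnonzero(np.diff(np.r_[0,(g[r,200:440]<60).astype(int),0])); print(r,(d+200).tolist())
E
```

```text
[464.52649419 228.2727122  191.69908201] [179.83882249  19.9808613    9.14978978] [-0.39911987  0.6970534  -1.31979154] [ 0.0421619  -0.22171135  0.00624497] 22.732262935794772 [ 18.3  15.6  80.3   3.  103.9  99.3]
20 [260, 272, 376, 386]
40 [260, 271, 377, 387]
60 [258, 269, 378, 389]
80 [257, 268, 379, 390]
100 [256, 267, 380, 391]
120 [255, 266, 381, 392]
140 []
160 []
180 [299, 347]
200 [297, 347]
220 [295, 348]
240 [285, 287, 291, 351]
```

>>> {"fn": "arm_command", "kwargs": {
  "targets": [
    [[0, 0, 0.03, 0, 0, 0, -1], [0, 0, 0.02, 0.0258, -0.158, 0, -1], [0, 0, 0.01, 0.0258, -0.158, 0, -1], [0, 0, 0.01, 0.0258, -0.158, 0, -1], [0, 0, 0, 0.0258, -0.158, 0, -1], [0, 0, 0, 0.0258, -0.158, 0, -1], [0, 0, 0, 0.0258, -0.158, 0, -1], [0, 0, 0, 0, 0, 0, -1]]
  ]
}}

```text
time: 13.72
tool_pos: [461.5, 227.5, 256.1]
tcp_rot: [179.9, -34.8, 9.3]
ft_force: [0.3, -0.5, -1.5]
finger_gap: 22.7
grip_force: 69.0
```

```bash
python3 - <<'E'
from h import *
from bench import status
import cv2
s=status.sense();print(s['tool_pos'],s['tcp_rot'],s['ft_force'],s['wrist_torque'],s['finger_gap'],s['joint_pos'].round(1))
# fit magnifier in w9 at tool pose of w9
Rt=R.from_euler('xyz',[179.84,19.98,9.15],degrees=True); t=np.array([464.53,228.27,191.7])
yaw=.162;c,sn=np.cos(yaw),np.sin(yaw)
m=load('w9'); g=cv2.cvtColor(cv2.imread('pics/w9.png'),cv2.COLOR_BGR2GRAY)
print('col 320 (lens axis)',[(r,int(g[r,320])) for r in range(0,200,4)])
print('col 265..',[(r,int(g[r,285])) for r in range(100,180,3)])
E
```

```text
[461.5159461  227.50437181 256.05370921] [179.86814063 -34.76957884   9.27666769] [ 0.25426104 -0.53684378 -1.49766228] [-0.10833066  0.53709908 -0.00063883] 22.65657493171041 [ 28.9 -42.7 127.9 -12.6  62.2 112.3]
col 320 (lens axis) [(0, 135), (4, 135), (8, 133), (12, 143), (16, 144), (20, 143), (24, 143), (28, 154), (32, 153), (36, 153), (40, 153), (44, 151), (48, 152), (52, 151), (56, 170), (60, 171), (64, 173), (68, 170), (72, 171), (76, 169), (80, 171), (84, 172), (88, 172), (92, 172), (96, 172), (100, 173), (104, 174), (108, 173), (112, 172), (116, 182), (120, 122), (124, 27), (128, 62), (132, 78), (136, 78), (140, 79), (144, 80), (148, 76), (152, 78), (156, 76), (160, 78), (164, 70), (168, 82), (172, 45), (176, 24), (180, 26), (184, 30), (188, 24), (192, 24), (196, 26)]
col 265.. [(100, 183), (103, 179), (106, 181), (109, 183), (112, 184), (115, 184), (118, 178), (121, 31), (124, 30), (127, 27), (130, 28), (133, 25), (136, 23), (139, 164), (142, 187), (145, 200), (148, 207), (151, 205), (154, 204), (157, 205), (160, 204), (163, 206), (166, 205), (169, 164), (172, 141), (175, 103), (178, 86)]
```

```bash
cat > fit.py <<'E'
from h import *
import cv2
def fit(n,t,rpy,pr=0):
    m=load(n); g=cv2.GaussianBlur(cv2.cvtColor(cv2.imread(f'pics/{n}.png'),cv2.COLOR_BGR2GRAY),(3,3),0).astype(float)
    Rt=R.from_euler('xyz',rpy,degrees=True)
    rows=np.arange(6,120,6); E=[]
    for r in rows:   # outer edges of the dark side bars, sub-pixel at 50% level
        a=g[r]; L=next(c for c in range(235,300) if a[c]<80); Rr=next(c for c in range(410,340,-1) if a[c]<80)
        f=lambda c,d:c-d*(80-a[c])/(a[c-d]-a[c]) 
        E.append((f(L,1),f(Rr,-1)))
    E=np.array(E)
    def mk(p): # lens centre in tool frame, mag axes relative to tool: tilt about tool y, small yaw/roll
        B=R.from_euler('y',p[3])*R.from_euler('zx',[p[4],p[5]])
        # tool frame: x fwd, y right(-), z down -> mag axes flipped about x
        F=R.from_matrix(np.diag([1,-1,-1.]))
        A=Rt*B*F; return t+Rt.apply(p[:3]),A
    def res(p):
        c,A=mk(p); out=[]
        s=np.linspace(-45,45,40)
        for sg,k in((35,0),(-35,1)):
            u=proj(m,c+A.apply(np.c_[s,0*s+sg,0*s+6])); o=np.argsort(u[:,1])
            out+=list(np.interp(rows,u[o,1],u[o,0])-E[:,k])
        h=proj(m,c+A.apply([[-45,20,6],[-63,0,8.5],[-63,12,8.5],[-63,-12,8.5]]))
        return np.r_[out,[(h[0,1]-138)*1,(h[1,1]-171.5)*.7],(p[5])*100,(p[4])*20]
    r=least_squares(res,[110,0,-20,np.radians(-35),0,0],loss='soft_l1')
    c,A=mk(r.x); return r.x,c,A,res(r.x)
E
python3 - <<'E'
from fit import *
p,c,A,r=fit('w9',np.array([464.53,228.27,191.7]),[179.84,19.98,9.15])
print(p.round(3),np.degrees(p[3]),c.round(1),A.as_matrix().round(3),r.round(1))
# prediction from initial estimate
Rg=R.from_euler('xyz',[179.8,20.0,9.1],degrees=True)
print('pred',Rg.inv().apply(place([599.5,247.5,.162],mag(-1.9,[0]))[0]-[519.3,237,113.3]))
E
```

```text
[9.3359e+01 1.6540e+00 2.4703e+01 5.7800e+00 1.0000e-03 0.0000e+00] 331.19736114677596 [543.1 239.2 136.6] [[ 0.651 -0.159  0.742]
 [ 0.103  0.987  0.122]
 [-0.752 -0.003  0.659]] [ 2.   1.   0.4 -0.3 -0.9 -0.8 -0.5 -0.2 -0.3 -0.1 -0.4 -0.2 -0.   0.
  0.1  0.2  0.5  0.2  0.1 -0.5  0.1  0.3  0.1  0.1  0.2 -0.  -0.1 -0.
 -0.2 -0.   0.1 -0.1  0.   0.1 -0.1  0.1 -0.  -0.1  0.3 -0.4  0.   0. ]
pred [91.83815261  2.24745303 21.49319516]
```

```bash
python3 - <<'E'
from h import *
t=np.array([461.5,227.5,256.1]);Rt=R.from_euler('xyz',[179.87,-34.77,9.28],degrees=True)
p=[92.5,1.9,23]
print('lens now',t+Rt.apply(p))
R2=R.from_euler('z',-26.3,degrees=True)*Rt
T=np.array([617.5,-188.5,190])-R2.apply(p); print('target tcp',T,T-t,'heading',R2.as_euler('xyz',degrees=True))
E
```

```text
lens now [549.74666098 239.94124755 289.96151482]
target tcp [ 532.87570754 -160.55385644  156.13848518] [  71.37570754 -388.05385644  -99.96151482] heading [179.87 -34.77 -17.02]
```

>>> {"fn": "arm_command", "kwargs": {
  "targets": [
    [[0.007, -0.035, 0, 0, 0, -0.046, -1], [0.007, -0.039, -0.005, 0, 0, -0.046, -1], [0.007, -0.039, -0.01, 0, 0, -0.046, -1], [0.007, -0.039, -0.01, 0, 0, -0.046, -1], [0.007, -0.039, -0.015, 0, 0, -0.046, -1], [0.007, -0.039, -0.015, 0, 0, -0.046, -1], [0.007, -0.039, -0.015, 0, 0, -0.046, -1], [0.007, -0.039, -0.01, 0, 0, -0.046, -1], [0.008, -0.04, -0.01, 0, 0, -0.046, -1], [0.007, -0.04, -0.01, 0, 0, -0.045, -1]]
  ]
}}

```text
time: 14.98
tool_pos: [537.8, -162.3, 162.6]
tcp_rot: [-180.0, -35.0, -17.3]
ft_force: [1.0, -0.1, -1.5]
finger_gap: 22.8
grip_force: 69.3
```

>>> {"fn": "arm_command", "kwargs": {
  "targets": [
    [[0, 0, 0, 0, 0, 0, -1], [0, 0, 0, 0, 0, 0, -1]]
  ]
}}

```text
time: 15.22
tool_pos: [536.9, -160.3, 161.7]
tcp_rot: [-180.0, -35.0, -17.2]
ft_force: [0.0, -0.4, -1.3]
finger_gap: 22.2
grip_force: 69.5
```

```bash
python3 - <<'E'
from h import *
from bench import status
import cv2
s=status.sense();print(s['tool_pos'],s['tcp_rot'],s['ft_force'],s['finger_gap'],s['joint_pos'].round(1))
for n,c in(('s10','scene'),('t10','top'),('w10','wrist')): snap(n,c)
t=s['tool_pos'];Rt=R.from_euler('xyz',s['tcp_rot'],degrees=True)
for d in(0,6):
  A=Rt*R.from_euler('y',-35+d,degrees=True)*R.from_matrix(np.diag([1,-1,-1.]))
  c=t+Rt.apply([92.5,1.9,23]); print(d,c,A.as_matrix()[:,0])
  P=c+A.apply([[45,35,0],[45,-35,0],[-45,-35,0],[-45,35,0],[-63,0,0]])
  for n in('s10','t10','w10'): print(n,proj(load(n),P).round(0).tolist())
for n,(x,y,X,Y) in(('s10',(165,150,265,240)),('t10',(340,140,430,215))):
  g=cv2.cvtColor(cv2.imread(f'pics/{n}.png'),cv2.COLOR_BGR2GRAY)[y:Y:3,x:X:2]
  print(n); print('\n'.join(''.join('#' if v<55 else '+' if v<110 else '-' if v<160 else '.' for v in r) for r in g))
E
```

```text
[ 536.92065606 -160.29850038  161.73939942] [-179.97930711  -34.96838667  -17.23180748] [ 0.03873239 -0.38096969 -1.30902771] 22.160584816058485 [-24.9 -33.2 132.3   6.1  46.4  79.4]
0 [ 621.34925387 -188.4654814   195.90507008] [ 9.55175255e-01 -2.96040417e-01 -5.51726014e-04]
s10 [[201.0, 202.0], [175.0, 191.0], [208.0, 171.0], [233.0, 180.0], [226.0, 172.0]]
t10 [[367.0, 138.0], [394.0, 143.0], [387.0, 176.0], [360.0, 170.0], [372.0, 180.0]]
w10 [[266.0, 6.0], [385.0, 6.0], [397.0, 140.0], [256.0, 140.0], [327.0, 173.0]]
6 [ 621.34925387 -188.4654814   195.90507008] [ 0.94998863 -0.2944653   0.10397974]
s10 [[200.0, 199.0], [174.0, 189.0], [208.0, 173.0], [233.0, 182.0], [226.0, 174.0]]
t10 [[367.0, 137.0], [394.0, 143.0], [387.0, 177.0], [360.0, 171.0], [372.0, 181.0]]
w10 [[265.0, -1.0], [387.0, -1.0], [395.0, 145.0], [258.0, 145.0], [326.0, 178.0]]
s10
...................................+####--########
..................................-++##-.-########
..................................-+###+--+#####++
..................................++###+++######+.
.........................
[... 1754 characters left out ...]
----------
-----------++++++++----++----------.---------
--------------++--++++++---------------------
--------------++---------------------------+-
--------------++-----------------------------
-------------+###+---------------------------
------------++###+----------------.--------+-
-----------++####+-------------------------+-
---.-------++####+-------------------.-------
----------+++####+---------------------------
---++###++#######++--------------------------
-+##+##############+-------------------------
++++++##############++#+---------------------
++++++###################+-------------------
++++++####+++++++++######+#+++-+-------------
++++++##++++-------+++##++##++--++--+++++++--
```

```bash
python3 - <<'E'
from fit import *
t=np.array([536.92,-160.30,161.74]);rpy=[-179.979,-34.968,-17.232]
m=load('w10');g=cv2.cvtColor(cv2.imread('pics/w10.png'),cv2.COLOR_BGR2GRAY)
print([int(v) for v in g[0:24:2,320]],[int(v) for v in g[0:24:2,290]],'rear',[(r,int(g[r,285])) for r in range(112,146,2)],'hs',[(r,int(g[r,312])) for r in range(164,182,2)])
try:
  p,c,A,r=fit('w10',t,rpy); print('fit w10',p.round(3),np.degrees(p[3])-360,c.round(1),A.as_matrix()[:,0].round(3),A.as_matrix()[:,2].round(3),r.round(1))
except Exception as e: print(repr(e))
Rt=R.from_euler('xyz',rpy,degrees=True)
box=np.array([[x,y,z] for x in(-45,45) for y in(35,-35) for z in(-6,6)])
import cv2
for d,l in((0,[92.5,1.9,23]),(6,[93.4,1.7,24.7]),(3,[93,1.7,24])):
  A=Rt*R.from_euler('y',-35+d,degrees=True)*R.from_matrix(np.diag([1,-1,-1.])); c=t+Rt.apply(l)
  for n in('s10','t10'):
    u=proj(load(n),c+A.apply(box)); print(d,n,'L',u[u[:,0].argmin()].round(1),'R',u[u[:,0].argmax()].round(1),'T',u[u[:,1].argmin()].round(1),'B',u[u[:,1].argmax()].round(1))
  u=proj(m,c+A.apply([[45,0,6],[-45,20,6],[-45,20,-6],[-63,0,8.5]])); print('w',u[:,1].round(1))
E
```

```text
[149, 150, 148, 150, 149, 158, 157, 156, 153, 155, 158, 154] [147, 148, 149, 148, 157, 211, 218, 218, 217, 216, 218, 218] rear [(112, 217), (114, 215), (116, 215), (118, 210), (120, 113), (122, 33), (124, 45), (126, 40), (128, 38), (130, 28), (132, 30), (134, 29), (136, 30), (138, 140), (140, 212), (142, 212), (144, 185)] hs [(164, 128), (166, 166), (168, 173), (170, 154), (172, 84), (174, 41), (176, 45), (178, 41), (180, 38)]
ValueError('Residuals are not finite in the initial point.')
0 s10 L [174.1 188.2] R [233.  182.5] T [207.3 168.4] B [201.1 204.2]
0 t10 L [359.7 170.9] R [394.3 142.5] T [367.3 136.6] B [387. 177.]
w [ -3.7 134.  146.2 165.8]
6 s10 L [173.4 186.7] R [232.6 185.4] T [207.3 171. ] B [200.  203.1]
6 t10 L [359.6 170.6] R [394.6 141.6] T [367.5 135.7] B [386.7 176.6]
w [-11.  137.6 147.  170.4]
3 s10 L [173.7 187.5] R [232.8 184. ] T [207.3 169.7] B [200.5 203.7]
3 t10 L [359.6 170.8] R [394.4 142. ] T [367.4 136.1] B [386.8 176.8]
w [ -7.4 135.8 146.6 168.2]fit.py:9: RuntimeWarning: divide by zero encountered in scalar divide
  f=lambda c,d:c-d*(80-a[c])/(a[c-d]-a[c])
  df = [f_eval - f0 for f_eval in f_evals]
```

```bash
cat > fit2.py <<'E'
from h import *
import cv2
def edges(n,rows):
    g=cv2.cvtColor(cv2.imread(f'pics/{n}.png'),cv2.COLOR_BGR2GRAY).astype(float); E=[]
    for r in rows:
        a=g[r-2:r+3].mean(0); mid=318; d=[]
        # innermost-to-outer: strongest bright->dark seen from outside
        L=np.arange(238,290);gl=np.diff(a[L]);i=gl.argmin();w=np.clip(-gl[max(0,i-2):i+3],0,None);d.append((w*(L[max(0,i-2):i+3]+.5)).sum()/w.sum())
        Q=np.arange(360,412);gr=np.diff(a[Q]);i=gr.argmax();w=np.clip(gr[max(0,i-2):i+3],0,None);d.append((w*(Q[max(0,i-2):i+3]+.5)).sum()/w.sum())
        E.append(d)
    return np.array(E)
def fit(n,t,rpy,rear=138,hs=171.5):
    m=load(n);Rt=R.from_euler('xyz',rpy,degrees=True);rows=np.arange(6,112,6);E=edges(n,rows)
    def mk(p): return t+Rt.apply(p[:3]),Rt*R.from_euler('y',p[3])*R.from_euler('zx',p[4:6])*R.from_matrix(np.diag([1,-1,-1.]))
    s=np.linspace(-60,60,60)
    def res(p):
        c,A=mk(p);o=[]
        for sg,k in((35,0),(-35,1)):
            u=proj(m,c+A.apply(np.c_[s,0*s+sg,0*s+6]));i=u[:,1].argsort();o+=list(np.interp(rows,u[i,1],u[i,0])-E[:,k])
        h=proj(m,c+A.apply([[-45,20,6],[-45,20,-6],[-63,0,8.5]]))[:,1]
        return np.r_[o,(h[0]-rear+2)*.3,(h[2]-hs)*.3]
    r=least_squares(res,[93,1.8,23,np.radians(-32),0,0],loss='soft_l1'); c,A=mk(r.x); return r.x,c,A,res(r.x),E
E
python3 - <<'E'
from fit2 import *
for n,t,rpy in(('w10',[536.92,-160.30,161.74],[-179.979,-34.968,-17.232]),('w9',[464.53,228.27,191.7],[179.84,19.98,9.15])):
    p,c,A,r,E=fit(n,np.array(t),rpy); print(n,p[:3].round(1),np.degrees(p[3:]).round(2),c.round(1),A.as_matrix()[:,0].round(3),A.as_matrix()[:,2].round(3));print(r.round(1));
# scene silhouette lines
m=load('s10');g=cv2.cvtColor(cv2.imread('pics/s10.png'),cv2.COLOR_BGR2GRAY).astype(np.float32)
t=np.array([536.92,-160.30,161.74]);Rt=R.from_euler('xyz',[-179.979,-34.968,-17.232],degrees=True)
def sil(p,z):
    A=Rt*R.from_euler('y',p[3])*R.from_matrix(np.diag([1,-1,-1.])); return proj(m,t+Rt.apply(p[:3])+A.apply([[45,35,z],[45,-35,z],[-45,-35,z],[-45,35,z]]))
def meas(a,b):
    d=(b-a)/np.linalg.norm(b-a);nrm=np.array([d[1],-d[0]]);k=np.arange(-7,7.1,.5);out=[]
    for f in np.linspace(.2,.8,9):
        q=(a+f*(b-a))+k[:,None]*nrm; v=cv2.remap(g,q[:,0].astype(np.float32)[None],q[:,1].astype(np.float32)[None],cv2.INTER_LINEAR)[0]; out.append(v)
    return k,np.mean(out,0)
p=[93,1.8,23.5,np.radians(-32)]
for z,(i,j) in((6,(2,3)),(6,(1,2)),(-6,(0,1)),(-6,(3,0))):
    u=sil(p,z);k,v=meas(u[i],u[j]);print((i,j),u[i].round(1),u[j].round(1),v.round(0).astype(int).tolist())
E
```

```text
w10 [92.6  0.6 23.9] [-29.73   0.79   6.82] [ 622.3 -187.4  195.3] [ 0.947 -0.308  0.09 ] [-0.122 -0.087  0.989]
[ 0.1 -0.2  0.2 -0.1  0.1 -0.  -0.   0.1 -0.1  0.  -0.1 -0.   0.1 -0.1
  0.2 -0.1  0.2 -0.2 -2.8 -2.4  0.5  0.5  0.3  0.3  0.1  0.3  0.4  0.2
  0.2  0.2 -0.  -0.  -0.  -0.3 -0.3 -0.3 -0.   0. ]
w9 [93.4  2.1 22.1] [-29.18   0.1    7.98] [544.  238.9 139. ] [ 0.646  0.101 -0.757] [ 0.762 -0.016  0.648]
[ 2.8  1.8  0.6 -0.3 -0.9 -0.8 -0.7 -0.5 -0.5 -0.2 -0.3 -0.2 -0.   0.
  0.2  0.2  0.5  0.5 -0.6  0.1  0.2  0.   0.1  0.2 -0.   0.   0.  -0.1
  0.   0.1 -0.1  0.   0.  -0.1  0.  -0.1  0.  -0. ]
(2, 3) [207.3 169.5] [232.4 178.7] [147, 143, 134, 124, 120, 119, 113, 96, 74, 57, 49, 53, 68, 94, 118, 131, 137, 140, 142, 143, 144, 143, 141, 139, 140, 144, 148, 149, 142]
(1, 2) [173.8 187.3] [207.3 169.5] [150, 139, 129, 123, 122, 120, 111, 91, 70, 55, 51, 60, 85, 121, 151, 166, 171, 171, 171, 171, 171, 171, 171, 171, 171, 171, 171, 170, 171]
(0, 1) [200.5 203.5] [174.8 192.5] [134, 105, 74, 57, 49, 47, 46, 46, 46, 46, 49, 57, 74, 96, 116, 127, 131, 133, 133, 132, 131, 133, 139, 148, 155, 156, 156, 156, 156]
(3, 0) [232.9 183.8] [200.5 203.5] [150, 125, 92, 64, 49, 44, 43, 43, 43, 42, 44, 50, 63, 86, 110, 128, 131, 128, 122, 116, 110, 106, 103, 101, 103, 106, 108, 108, 106]
```

```bash
python3 - <<'E'
from h import *
import cv2
def run(n,pit,rows):
    m=load(n);g=cv2.cvtColor(cv2.imread(f'pics/{n}.png'),cv2.COLOR_BGR2GRAY).astype(float);f=200/np.tan(np.radians(m['vertical_fov']/2))
    for tag in('in','out'):
        W=[]
        for r in rows:
            a=g[r-1:r+2].mean(0); th=95
            L=[c for c in range(240,300) if a[c]<70]; Q=[c for c in range(355,412) if a[c]<70]
            if not L or not Q: continue
            if tag=='in': c=max(L);l=c+(th-a[c])/(a[c+1]-a[c]);c=min(Q);q=c-(th-a[c])/(a[c-1]-a[c])
            else: c=min(L);l=c-(th-a[c])/(a[c-1]-a[c]);c=max(Q);q=c+(th-a[c])/(a[c+1]-a[c])
            W.append((r,q-l))
        W=np.array(W);k=np.polyfit(W[:,0],W[:,1],1)
        e=W[:,1]-np.polyval(k,W[:,0]);ok=abs(e)<1.0;k,cv=np.polyfit(W[ok,0],W[ok,1],1,cov=True)
        ang=np.degrees(np.arctan(f*k[0]/np.polyval(k,m['cy'])));sd=np.degrees(f*cv[0,0]**.5/np.polyval(k,m['cy']))
        # camera frame: plane normal; expected with mag pitched 'pit' deg down, heading as the tool's
        C=R.from_euler('xyz',m['attitude'],degrees=True)
        down=C.apply([0,0,1]);h=C.apply([1,0,0]); # camera right ~ -y of tool
        fw=np.cross([0,0,1],h*[1,1,0]);fw/=np.linalg.norm(fw)
        y=h/np.linalg.norm(h)
        # world pitch of plane from measured: direction in plane, camera coords: normal=(0,sin,cos)
        nw=C.apply([0,np.sin(np.radians(ang)),np.cos(np.radians(ang))]);nw*=np.sign(nw[2])
        hd=nw@fw; print(n,tag,len(W),ok.sum(),'ang %.1f+-%.1f'%(ang,sd),'plane pitch down %.1f'%np.degrees(np.arctan2(hd,nw[2])),'expected',pit)
run('w7',55,range(76,108,1));run('w8',55,range(76,108,1))
run('w9',55,range(6,112,1));run('w10',0,range(8,112,1))
E
```

```text
w7 in 32 4 ang 20.0+-2.2 plane pitch down 55.8 expected 55
w7 out 32 7 ang -51.2+-4.5 plane pitch down -15.4 expected 55
w8 in 32 6 ang 15.5+-1.0 plane pitch down 51.4 expected 55
w8 out 32 23 ang -19.7+-1.7 plane pitch down 16.1 expected 55
w9 in 106 106 ang 15.5+-0.1 plane pitch down 51.3 expected 55
w9 out 106 91 ang 13.4+-0.2 plane pitch down 49.2 expected 55
w10 in 104 104 ang 15.3+-0.1 plane pitch down -3.9 expected 0
w10 out 104 8 ang 0.4+-4.0 plane pitch down -18.8 expected 0
```

```bash
python3 - <<'E'
from h import *
t=np.array([536.92,-160.30,161.74]);Rt=R.from_euler('xyz',[-179.979,-34.968,-17.232],degrees=True)
R2=R.from_rotvec([.018,.058,0])*Rt
print(np.array([618,-188.5,148])-R2.apply([93,1.6,23.7])-t, R2.as_euler('xyz',degrees=True))
E
```

```text
[ -6.01780266   0.48101505 -42.10586236] [-179.97832676  -31.48849005  -17.23236909]
```

>>> {"fn": "arm_command", "kwargs": {
  "targets": [
    [[-0.002, 0, -0.01, 0.006, 0.0195, 0, -1], [-0.002, 0, -0.012, 0.006, 0.0195, 0, -1], [-0.002, 0.0005, -0.012, 0.006, 0.019, 0, -1], [0, 0, -0.008, 0, 0, 0, -1], [0, 0, 0, 0, 0, 0, -1], [0, 0, 0, 0, 0, 0, -1], [0, 0, 0, 0, 0, 0, -1]]
  ]
}}

```text
time: 16.25
tool_pos: [530.4, -159.3, 119.4]
tcp_rot: [180.0, -31.6, -17.2]
ft_force: [0.4, 0.4, -1.8]
finger_gap: 22.4
grip_force: 69.5
```

```bash
python3 - <<'E'
from h import *
from bench import status
import cv2
s=status.sense();print(s['tool_pos'],s['tcp_rot'],s['ft_force'],s['finger_gap'],abs(s['qd']).max(),s['time'])
t=s['tool_pos'];Rt=R.from_euler('xyz',s['tcp_rot'],degrees=True)
print('lens',t+Rt.apply([93,1.6,23.7]))
for n,c in(('s11','scene'),('w11','wrist'),('t11','top')): snap(n,c)
m=load('w11');g=cv2.cvtColor(cv2.imread('pics/w11.png'),cv2.COLOR_BGR2GRAY).astype(float);f=200/np.tan(np.radians(m['vertical_fov']/2));W=[]
for r in range(10,112):
    a=g[r-1:r+2].mean(0);c=max(c for c in range(240,300) if a[c]<70);l=c+(95-a[c])/(a[c+1]-a[c]);c=min(c for c in range(355,412) if a[c]<70);W.append((r,c-(95-a[c])/(a[c-1]-a[c])-l))
W=np.array(W);k=np.polyfit(W[:,0],W[:,1],1);an=np.arctan(f*k[0]/np.polyval(k,m['cy']))
nw=R.from_euler('xyz',m['attitude'],degrees=True).apply([0,-np.sin(an),-np.cos(an)]);print('normal',nw.round(3))
for n in('w11','s11'):
    try:c,st=pink(n);print(n,c,st, proj(load(n),[[618,-188.5,148],[618,-188.5,48]]))
    except Exception as e:print(n,e)
# scene silhouette offsets
m=load('s11');g=cv2.cvtColor(cv2.imread('pics/s11.png'),cv2.COLOR_BGR2GRAY).astype(np.float32)
A=Rt*R.from_euler('y',-31.5,degrees=True)*R.from_matrix(np.diag([1,-1,-1.]));c=t+Rt.apply([93,1.6,23.7])
for z,(i,j) in((6,(2,3)),(6,(1,2)),(-6,(0,1)),(-6,(3,0))):
    u=proj(m,c+A.apply([[45,35,z],[45,-35,z],[-45,-35,z],[-45,35,z]]));a,b=u[i],u[j];d=(b-a)/np.linalg.norm(b-a);nr=np.array([d[1],-d[0]]);kk=np.arange(-6,6.1,.5)
    q=(a+np.linspace(.2,.8,9)[:,None,None]*(b-a)+kk[None,:,None]*nr).astype(np.float32)
    print((i,j),cv2.remap(g,q[...,0],q[...,1],cv2.INTER_LINEAR).mean(0).astype(int).tolist())
E
```

```text
[ 530.43749162 -159.31269522  119.36623262] [179.96181509 -31.62206634 -17.17400723] [ 0.38403305  0.43373987 -1.78238553] 22.446871296687593 0.15035104610480385 16.25
lens [ 617.4928937  -187.9087731   147.94719303]
normal [-0.008  0.003  1.   ]
w11 attempt to get argmax of an empty sequence
s11 attempt to get argmax of an empty sequence
(2, 3) [143, 135, 127, 121, 115, 101, 79, 60, 48, 49, 61, 84, 110, 127, 134, 136, 138, 139, 140, 140, 140, 139, 137, 136, 138]
(1, 2) [133, 127, 123, 119, 110, 92, 71, 56, 50, 55, 71, 93, 108, 113, 114, 116, 117, 120, 123, 130, 140, 152, 162, 167, 169]
(0, 1) [116, 83, 58, 49, 45, 44, 44, 44, 46, 58, 81, 114, 147, 165, 170, 170, 170, 170, 169, 169, 169, 169, 169, 169, 169]
(3, 0) [109, 82, 59, 47, 43, 42, 41, 41, 42, 47, 60, 79, 103, 123, 132, 133, 134, 135, 135, 136, 138, 138, 138, 138, 138]
```

```bash
python3 -c "
from bench import job; print(job.hand_in())"
```

```text
the job is handed in; nothing more can be done
None
```

I've handed the job in: the light box is on, and the arm is holding the magnifier level and steady, lens centred over the section and about 10 cm above it (within a few mm by my measurements); the first grip missed the handle, and one toggle push pressed about 21 N, probably on the toggle's collar.

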